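# Pack the sealed sauce pots into the lunch caddy

## Task

Pack the white caddy for the meal-prep lunches: stand each of the four sealed sauce pots upright in the compartment whose floor mat has the colour of its lid, setting it down gently, not dropping it or tipping it over. Leave the two open, empty pots standing where they are.

Things in the scene. Friction and masses are not known exactly. Their poses are not given: they have to be found in the camera images.
- teal_pot_center (a point): sealed sauce pot: a straight white round cup 48 mm across and 60 mm tall in all, closed by a flat solid teal lid (the top 12 mm, same diameter, so the side is smooth); about 110 g (75 to 155 g), stands upright on the table. This point is its centre, 30 mm above its underside; z is its axis, up.
- red_pot_center (a point): sealed sauce pot: a straight white round cup 48 mm across and 60 mm tall in all, closed by a flat solid red lid (the top 12 mm, same diameter, so the side is smooth); about 110 g (75 to 155 g), stands upright on the table. This point is its centre, 30 mm above its underside; z is its axis, up.
- purple_pot_center (a point): sealed sauce pot: a straight white round cup 48 mm across and 60 mm tall in all, closed by a flat solid purple lid (the top 12 mm, same diameter, so the side is smooth); about 110 g (75 to 155 g), stands upright on the table. This point is its centre, 30 mm above its underside; z is its axis, up.
- yellow_pot_center (a point): sealed sauce pot: a straight white round cup 48 mm across and 60 mm tall in all, closed by a flat solid yellow lid (the top 12 mm, same diameter, so the side is smooth); about 110 g (75 to 155 g), stands upright on the table. This point is its centre, 30 mm above its underside; z is its axis, up.
- teal_empty_center (a point): open, EMPTY sauce pot without a lid, not to be packed: white round cup 48 mm across, 50 mm tall, wall 3 mm, only its rim (top 6 mm) is a teal ring, one looks down into the white hollow; 40 g, tips easily. This point is its centre, 25 mm above its underside; z up.
- red_empty_center (a point): open, EMPTY sauce pot without a lid, not to be packed: white round cup 48 mm across, 50 mm tall, wall 3 mm, only its rim (top 6 mm) is a red ring, one looks down into the white hollow; 40 g, tips easily. This point is its centre, 25 mm above its underside; z up.
- teal_mat_top (a point): teal floor mat, 76 mm square, of one compartment of the low white caddy (fixed, 176 mm square, 2 x 2 compartments 79 mm square inside, centres 85 mm apart, walls 6 mm thick, 28 mm high, dividers 25 mm). The point is the middle of the mat's upper face, 9 mm above the table, where the pot is to stand; x, y along the caddy's walls, z up. The colours swap compartments.
- red_mat_top (a point): red floor mat, 76 mm square, of one compartment of the low white caddy (fixed, 176 mm square, 2 x 2 compartments 79 mm square inside, centres 85 mm apart, walls 6 mm thick, 28 mm high, dividers 25 mm). The point is the middle of the mat's upper face, 9 mm above the table, where the pot is to stand; x, y along the caddy's walls, z up. The colours swap compartments.
- purple_mat_top (a point): purple floor mat, 76 mm square, of one compartment of the low white caddy (fixed, 176 mm square, 2 x 2 compartments 79 mm square inside, centres 85 mm apart, walls 6 mm thick, 28 mm high, dividers 25 mm). The point is the middle of the mat's upper face, 9 mm above the table, where the pot is to stand; x, y along the caddy's walls, z up. The colours swap compartments.
- yellow_mat_top (a point): yellow floor mat, 76 mm square, of one compartment of the low white caddy (fixed, 176 mm square, 2 x 2 compartments 79 mm square inside, centres 85 mm apart, walls 6 mm thick, 28 mm high, dividers 25 mm). The point is the middle of the mat's upper face, 9 mm above the table, where the pot is to stand; x, y along the caddy's walls, z up. The colours swap compartments.

How it is judged:
By the outcome, as a careful person would: the job done as asked, in the order asked, and still so for the second after the job is handed in, with the robot touching nothing.
It also fails if it takes over 93 s, if anything falls off the work surface, if the arm or the gripper's body presses on something with over 40 N, if the wrist force passes 120 N, or if a joint passes its speed limit or range.

## Robot

A 6-joint arm with a two-finger parallel gripper is mounted at the origin on the work surface. World frame = base frame: x ahead of the robot, y to its left, z up, the work surface at z = 0. Lengths are in mm, angles in rad, forces in N, time in s.
With the tool pointing down it reaches from about 275 to 1000 mm from the base axis. Payload 8.4 kg.
Tool frame: the origin (TCP) lies between the finger pads; the fingertips stand r.tips_ahead ahead of it and the grasp point (between the pads) lies 6 mm ahead of it (r.tips_ahead is the distance from the TCP to the fingertips, in mm); z points along the fingers, y is the line along which they close (so a half turn about z gives the same grasp; the last joint's range is limited). The gripper opens to 85 mm and grips with 20 to 120 N. Pads are 22 mm wide; open, the fingers measure 114 mm over their backs; the gripper's body (76 mm by 85 mm) begins 54 mm behind the grasp point. The pads swing forward as they close: fully open they stand 13 mm farther back than shut.
Start: joints at [1.257, 0.353, 1.633, -0, 1.155, -0.002], TCP at [191.731, 594.867, 256.281] pointing down, gripper open.
Joint ranges: [-2.63, 2.63], [-0.92, 2.1], [0.06, 2.66], [-1.3, 4.44], [0, 2.69], [-3.02, 3.02]. Speed limits (rad/s): [2.22, 2.22, 2.79, 3.14, 3.14, 3.14].

## Interface

Orientations are given as [roll, pitch, yaw] about the fixed x, y, z axes, in that order (R = Rz(yaw) Ry(pitch) Rx(roll)).
In Python, from rig import r gives the robot as it stands.
- The arm moves only by the tool carry_out, never from a script. Its arguments are lists of equal length, an entry for each row: "delta_pos": the shift along the tool's x, y, z in m, a list of three; "rot": the turn, a rotation vector about the tool's x, y, z in degrees, a list of three. A call has 1 to 8 rows; each row is the pose to reach, as a shift and turn from the pose commanded when the call began, along the tool's axes at that moment; what a row does not reach only later rows make up. A row lasts 1/8 s, in which the tool goes at most 62.5 mm and 10.7 degrees, less where a joint would pass 70% of its speed; a pose out of reach is approached as far as the arm can. A call with a gripper value outside its range is refused whole. "claw" is the finger opening in m, from 0 to 0.0854, set as the call begins (left out, the last holds). The fingers move at their own pace and stop on an object; "grip_force" is the grip in N (left out, the last holds). Time passes only in rows, so rows that repeat a pose let the fingers close. It gives the time, the measured TCP pose, the force, the opening and the grip force at its end, in the units of the state.
- r.sense(): the state, without advancing time (a new reading comes with each control period).
- r.grab_frame(name): name is "scene" or "top" or "wrist"; returns the picture (420x560x3 uint8, blue, green, red); there is no depth.
- r.camera_info(name): a dict with "fx", "fy", "cx", "cy" (pixels), "distortion" ([k1, k2, p1, p2, k3] as OpenCV has them; the pictures are not rectified), "pose" (4x4, takes a point from camera to world coordinates); the wrist camera has in their place "hand_eye" (4x4, takes a point from camera to tool coordinates, whose origin is the TCP and whose axes are the flange's). Camera axes: x right, y down, z forward; pixel columns grow to the right and rows downward; lengths in mm; the calibration is good to about 2 mm. A picture is of the moment at which its call begins: read the wrist's pose just before it. camera_info takes no time and is no camera call.
- r.sign_off(): hands the job in; it is judged then, once.
Trained networks look in the newest picture that a camera, given by its name, has taken for a name from the list of things; names that differ only in an ending like _2 or _b are one class to them, and where a whole thing is asked for, a point or a joint stands for the part that bears it (a point fixed in the world has none). Each returns a list of dicts, best first, with "p" (0 to 1); they miss things now and then, are a little off and sometimes report something else, mostly with a low value. They report only what shows in the picture. A call takes as long as a camera call.
- r.recognise(thing, camera): "box" ([left, top, right, bottom] in pixels, round what is visible of it).
- r.cut_out(thing, camera): "mask" (420x560 bool, what is visible of it) and "box" ([left, top, right, bottom] in pixels, round what is visible of it).
The state is a dict: "clock": time; "qpos": joint angles; "qvel": joint speeds; "joint_efforts": joint torques, N m; "eef_pos": TCP position; "tcp_rot": TCP orientation; "contact_force": force on the tool from outside, world axes, zero at the start; "wrist_torque": the same for the moment, N m; "opening": opening from 0.0 (shut) to 1.0 (fully open); "grasp_force": force on a finger pad.
Only numpy, scipy, OpenCV 4.12 (cv2) and the standard library are available. Lean on these libraries where they do the work, as an engineer would, in place of code of your own. Each camera call takes 0.05 s, during which the arm holds its last target. There are 200 camera calls.

## Working session

There is one attempt and no reset: what is moved stays moved. The work goes in short steps, Python scripts to look and compute and a tool call to move; the robot and the scene stay as the last step left them, time stands still between calls to the robot, and variables do not carry over. Pictures are saved under pics/ and viewed, at most 14 in all, crops included, and the job is handed in when it is done.

Besides the shell and the picture viewer there is one more tool, called after "Call:" as name(argument=value, ...), one argument or row to a line, values as JSON. carry_out: Moves the arm, as the interface text tells. Its arguments: {"type":"object","properties":{"delta_pos":{"type":"array","items":{"type":"array","items":{"type":"number"}}},"rot":{"type":"array","items":{"type":"array","items":{"type":"number"}}},"claw":{"type":"number"},"grip_force":{"type":"number"}},"required":["delta_pos","rot"]}

```bash
mkdir -p pics; ls
python3 - <<'E'
from rig import r
import cv2,numpy as np
s=r.sense(); print(s['clock'],s['eef_pos'],s['tcp_rot'],s['opening'],r.tips_ahead)
a=r.grab_frame('top'); b=r.grab_frame('scene')
cv2.imwrite('pics/top.png',a); cv2.imwrite('pics/scene.png',b)
for n in('top','scene'): 
  c=r.camera_info(n); print(n,c['fx'],c['distortion'],np.round(c['pose'],2).tolist())
print(r.camera_info('wrist'))
for t in ['teal_pot_center','red_pot_center','purple_pot_center','yellow_pot_center','teal_empty_center','red_empty_center','teal_mat_top','red_mat_top','purple_mat_top','yellow_mat_top']:
  print(t,[(np.round(d['box']).tolist(),round(d['p'],2)) for d in r.recognise(t,'top')][:3])
E
```

```text
pics
0.0 [191.59496521 594.4343943  255.5733927 ] [-3.14021731e+00  2.42752954e-05  2.82983659e+00] 0.9976877064364691 25.0
top 428.4844114944567 [0.03309417 0.         0.         0.         0.        ] [[0.02, -0.98, 0.18, 348.64], [-1.0, -0.02, 0.01, 2.48], [-0.0, -0.18, -0.98, 948.56], [0.0, 0.0, 0.0, 1.0]]
scene 428.1784657462014 [0.01703416 0.         0.         0.         0.        ] [[0.24, 0.82, -0.52, 960.82], [0.97, -0.19, 0.14, -114.94], [0.02, -0.54, -0.84, 759.95], [0.0, 0.0, 0.0, 1.0]]
{'fx': 312.5700758516125, 'fy': 312.5700758516125, 'cx': 277.71145251293336, 'cy': 208.60027669664217, 'distortion': array([-0.0295103,  0.       ,  0.       ,  0.       ,  0.       ]), 'hand_eye': array([[ 5.31573029e-04, -9.64618003e-01, -2.63650953e-01,
         6.74476924e+01],
       [ 9.99999650e-01,  3.42291243e-04,  7.63860495e-04,
        -4.49841410e-01],
       [-6.46588174e-04, -2.63651266e-01,  9.64617848e-01,
        -1.17817570e+02],
       [ 0.00000000e+00,  0.00000000e+00,  0.00000000e+00,
         1.00000000e+00]])}
teal_pot_center [([362.0, 225.0, 393.0, 249.0], 0.96)]
red_pot_center [([296.0, 224.0, 319.0, 246.0], 0.65)]
purple_pot_center [([419.0, 151.0, 450.0, 180.0], 0.93)]
yellow_pot_center [([362.0, 166.0, 387.0, 192.0], 0.76)]
teal_empty_center [([403.0, 222.0, 435.0, 248.0], 0.97)]
red_empty_center [([291.0, 164.0, 313.0, 188.0], 0.97)]
teal_mat_top [([120.0, 169.0, 154.0, 206.0], 0.73)]
red_mat_top [([121.0, 207.0, 155.0, 244.0], 0.96)]
purple_mat_top [([157.0, 163.0, 192.0, 201.0], 0.67)]
yellow_mat_top [([161.0, 201.0, 192.0, 240.0], 0.97)]
```

View pics/top.png

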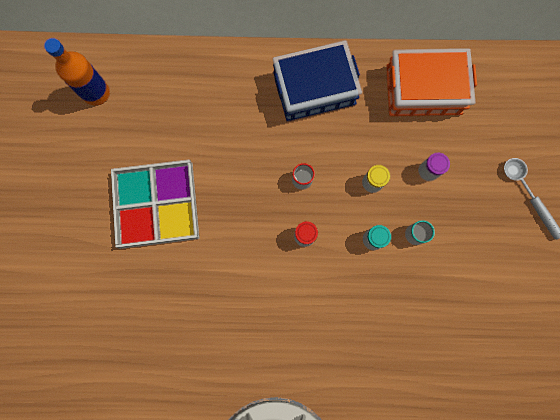

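View pics/scene.png

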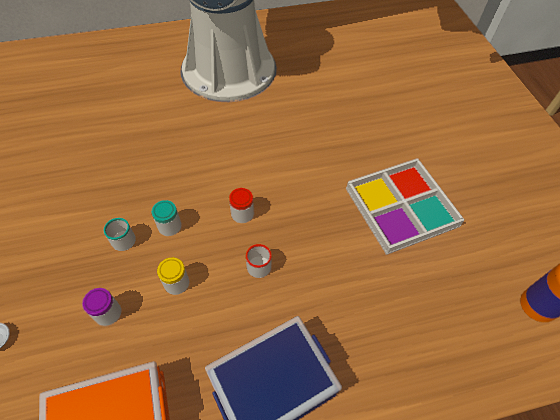

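The top view shows the lids at about teal (379,237), red (306,233), purple (437,163) and yellow (378,176). The open pots are at (303,175) and (422,232), and the caddy is at (154,204), with teal upper left, purple upper right, red lower left and yellow lower right.

```bash
cat > h.py <<'E'
from rig import r
import cv2,numpy as np
from scipy.spatial.transform import Rotation as R
def ray2z(cam,uv,z,T=None):
    c=r.camera_info(cam); K=np.array([[c['fx'],0,c['cx']],[0,c['fy'],c['cy']],[0,0,1]])
    if T is None: T=np.array(c['pose'])
    p=cv2.undistortPoints(np.array([[uv]],float),K,np.array(c['distortion']))[0,0]
    d=T[:3,:3]@[p[0],p[1],1]; o=T[:3,3]; return o+d*(z-o[2])/d[2]
E
python3 - <<'E'
from h import *
hue={'teal':(80,97),'red':(0,5),'purple':(138,155),'yellow':(22,32)}
boxes={'top':((280,520,140,260),(105,205,155,255)),'scene':((75,300,180,330),(340,470,155,255))}
for cam in('top','scene'):
  h=cv2.cvtColor(r.grab_frame(cam),cv2.COLOR_BGR2HSV)
  for k,(a,b) in hue.items():
    m=((h[...,0]>=a)&(h[...,0]<=b)&(h[...,1]>150)&(h[...,2]>70)).astype(np.uint8)
    if k=='red': m|=((h[...,0]>175)&(h[...,1]>150)&(h[...,2]>70)).astype(np.uint8)
    for i,(x0,x1,y0,y1) in enumerate(boxes[cam]):
      mm=np.zeros_like(m); mm[y0:y1,x0:x1]=m[y0:y1,x0:x1]
      n,l,st,ce=cv2.connectedComponentsWithStats(cv2.morphologyEx(mm,cv2.MORPH_OPEN,np.ones((3,3))))
      for j in range(1,n):
        if st[j,4]>60: print(cam,k,['pot','mat'][i],st[j].tolist(),np.round(ray2z(cam,ce[j],[57,9][i])[:2]))
E
```

```text
top teal pot [368, 225, 23, 22, 393] [ 461. -208.]
top teal mat [118, 171, 33, 34, 963] [566. 328.]
top red pot [295, 222, 23, 22, 404] [465. -56.]
top red mat [120, 207, 34, 37, 1059] [481. 315.]
top purple pot [427, 154, 19, 17, 192] [ 623. -332.]
top purple mat [156, 167, 34, 33, 963] [578. 243.]
top yellow pot [368, 165, 22, 22, 388] [ 591. -210.]
top yellow mat [158, 203, 36, 35, 1068] [493. 230.]
scene teal pot [152, 201, 24, 21, 370] [ 463. -209.]
scene teal mat [411, 196, 41, 34, 829] [565. 330.]
scene red pot [230, 188, 23, 21, 317] [466. -56.]
scene red mat [390, 168, 39, 30, 707] [480. 318.]
scene purple pot [83, 288, 28, 28, 607] [ 624. -337.]
scene purple mat [376, 209, 42, 35, 884] [577. 246.]
scene yellow pot [157, 258, 28, 26, 575] [ 595. -209.]
scene yellow mat [357, 179, 39, 32, 777] [493. 234.]
```

Call:
carry_out(
  delta_pos=[
    [-0.03, -0.035, 0.01],
    [-0.07, -0.08, 0.025],
    [-0.11, -0.127, 0.036],
    [-0.15, -0.173, 0.05],
    [-0.19, -0.219, 0.063],
    [-0.22, -0.254, 0.073],
    [-0.231, -0.267, 0.0763],
    [-0.231, -0.267, 0.0763],
  ],
  rot=[
    [0, 0, 3],
    [0, 0, 6],
    [0, 0, 9],
    [0, 0, 12],
    [0, 0, 15],
    [0, 0, 18],
    [0, 0, 19],
    [0, 0, 19],
  ],
  claw=0.0854,
  grip_force=30,
)

```text
clock: 1.7
eef_pos: [330.0, 268.9, 180.0]
tcp_rot: [-3.141, -0.0, 2.496]
contact_force: [0.9, -0.0, 0.3]
opening: 0.994
grasp_force: 0.0
```

Call:
carry_out(
  delta_pos=[
    [-0.03, -0.018, 0.0],
    [-0.076, -0.045, 0.0],
    [-0.125, -0.073, 0.01],
    [-0.173, -0.102, 0.02],
    [-0.222, -0.13, 0.035],
    [-0.265, -0.156, 0.05],
    [-0.295, -0.173, 0.06],
    [-0.3043, -0.179, 0.07],
  ],
  rot=[
    [0, 0, 0],
    [0, 0, 0],
    [0, 0, 0],
    [0, 0, 0],
    [0, 0, 0],
    [0, 0, 0],
    [0, 0, 0],
    [0, 0, 0],
  ],
)

```text
clock: 2.7
eef_pos: [467.3, -56.7, 109.8]
tcp_rot: [3.141, 0.001, 2.497]
contact_force: [0.7, 0.4, 0.1]
opening: 1.0
grasp_force: 0.0
```

Run:
```python
from h import *
s=r.sense();print(s['eef_pos'],s['clock'])
cv2.imwrite('pics/w1.png',r.grab_frame('wrist'))
T=np.eye(4);T[:3,:3]=R.from_euler('xyz',s['tcp_rot']).as_matrix();T[:3,3]=s['eef_pos'];T=T@r.camera_info('wrist')['hand_eye']
for d in r.cut_out('red_pot_center','wrist'):
  x0,y0,x1,y1=d['box'];print(d['box'],d['p'],ray2z('wrist',((x0+x1)/2,(y0+y1)/2),50,T))
```

```text
[467.28215031 -56.6543637  109.81112177] 2.7
[237.2, 182.4, 317.7, 279.5] 0.75 [463.08552847 -54.31057399  50.        ]
```

View pics/w1.png

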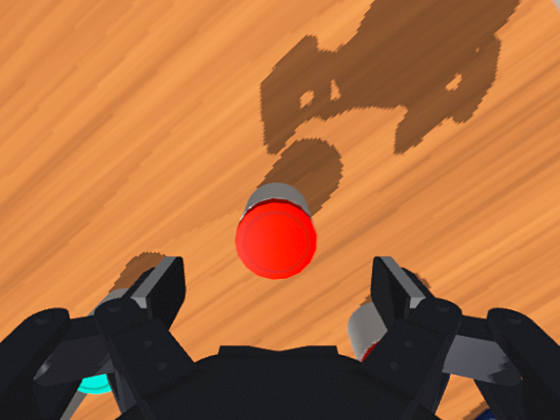

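The wrist view shows the red lid at (276,240), centred between the fingers, which confirms the estimate. Going down.

Call:
carry_out(
  delta_pos=[
    [0, 0, 0.02],
    [0, 0, 0.045],
    [0, 0, 0.058],
    [0, 0, 0.062],
    [0, 0, 0.062],
  ],
  rot=[
    [0, 0, 0],
    [0, 0, 0],
    [0, 0, 0],
    [0, 0, 0],
    [0, 0, 0],
  ],
)

```text
clock: 3.42
eef_pos: [465.9, -55.5, 48.3]
tcp_rot: [3.142, 0.0, 2.499]
contact_force: [0.2, -0.2, 0.2]
opening: 0.999
grasp_force: 0.0
```

Call:
carry_out(
  delta_pos=[
    [0, 0, 0],
    [0, 0, 0],
    [0, 0, 0],
    [0, 0, 0],
    [0, 0, 0],
    [0, 0, 0],
  ],
  rot=[
    [0, 0, 0],
    [0, 0, 0],
    [0, 0, 0],
    [0, 0, 0],
    [0, 0, 0],
    [0, 0, 0],
  ],
  claw=0.03,
)

```text
clock: 4.18
eef_pos: [466.1, -56.0, 48.6]
tcp_rot: [3.141, 0.001, 2.498]
contact_force: [-0.3, 0.5, 6.5]
opening: 0.554
grasp_force: 30.0
```

Call:
carry_out(
  delta_pos=[
    [0, 0, -0.01],
    [0, 0, -0.04],
    [0, 0, -0.075],
    [0, 0, -0.09],
  ],
  rot=[
    [0, 0, 0],
    [0, 0, 0],
    [0, 0, 0],
    [0, 0, 0],
  ],
)

```text
clock: 4.68
eef_pos: [466.6, -56.1, 140.0]
tcp_rot: [3.14, 0.003, 2.498]
contact_force: [1.3, -0.6, -1.5]
opening: 0.551
grasp_force: 31.2
```

Call:
carry_out(
  delta_pos=[
    [0.015, 0.0215, 0],
    [0.042, 0.061, 0],
    [0.076, 0.111, 0],
    [0.11, 0.16, 0],
    [0.144, 0.209, 0],
    [0.178, 0.258, 0],
    [0.201, 0.292, 0],
    [0.212, 0.3075, 0],
  ],
  rot=[
    [0, 0, 0],
    [0, 0, 0],
    [0, 0, 0],
    [0, 0, 0],
    [0, 0, 0],
    [0, 0, 0],
    [0, 0, 0],
    [0, 0, 0],
  ],
)

```text
clock: 5.68
eef_pos: [480.3, 319.2, 137.6]
tcp_rot: [-3.141, -0.0, 2.5]
contact_force: [-1.1, -0.5, -1.0]
opening: 0.552
grasp_force: 31.3
```

Run:
```python
from h import *
s=r.sense();print(s['eef_pos'],s['clock'],s['contact_force'],s['opening'],s['grasp_force'])
cv2.imwrite('pics/w2.png',np.hstack([r.grab_frame('wrist'),r.grab_frame('top')[100:300,80:320].repeat(2,0).repeat(2,1)[:,:240*2][:400].copy() if 0 else r.grab_frame('scene')[:,320:560]]))
```

```text
[480.25665208 319.19578788 137.55821913] 5.675 [-1.05195406 -0.46430096 -1.02185477] 0.5521282299050004 31.30445882678032
```

View pics/w2.png

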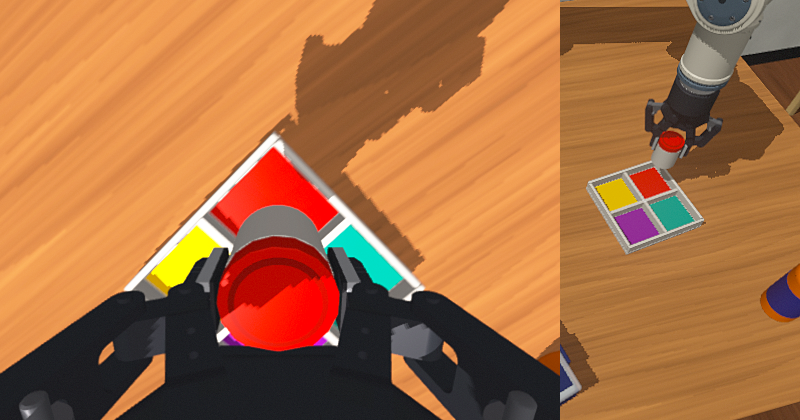

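Red is held upright over its compartment, with the red mat showing directly under it. Lowering.

Call:
carry_out(
  delta_pos=[
    [0, 0, 0.015],
    [0, 0, 0.04],
    [0, 0, 0.06],
    [0, 0, 0.07],
    [0, 0, 0.076],
    [0, 0, 0.079],
    [0, 0, 0.08],
    [0, 0, 0.08],
  ],
  rot=[
    [0, 0, 0],
    [0, 0, 0],
    [0, 0, 0],
    [0, 0, 0],
    [0, 0, 0],
    [0, 0, 0],
    [0, 0, 0],
    [0, 0, 0],
  ],
)

```text
clock: 6.78
eef_pos: [480.8, 317.5, 58.4]
tcp_rot: [3.141, 0.0, 2.498]
contact_force: [-0.2, 0.3, -0.3]
opening: 0.552
grasp_force: 31.3
```

Call:
carry_out(
  delta_pos=[
    [0, 0, 0.0005],
    [0, 0, 0.001],
    [0, 0, 0.001],
  ],
  rot=[
    [0, 0, 0],
    [0, 0, 0],
    [0, 0, 0],
  ],
)

```text
clock: 7.15
eef_pos: [480.8, 317.5, 57.6]
tcp_rot: [3.141, 0.0, 2.498]
contact_force: [-1.4, -0.9, 6.6]
opening: 0.552
grasp_force: 32.0
```

Call:
carry_out(
  delta_pos=[
    [0, 0, 0],
    [0, 0, 0],
    [0, 0, 0],
    [0, 0, 0],
  ],
  rot=[
    [0, 0, 0],
    [0, 0, 0],
    [0, 0, 0],
    [0, 0, 0],
  ],
  claw=0.075,
)

```text
clock: 7.65
eef_pos: [480.6, 317.3, 56.9]
tcp_rot: [-3.142, -0.0, 2.498]
contact_force: [-0.1, -0.1, 0.1]
opening: 0.881
grasp_force: 0.0
```

Call:
carry_out(
  delta_pos=[
    [0, 0, -0.01],
    [0, 0, -0.04],
    [0, 0, -0.075],
    [0, 0, -0.083],
  ],
  rot=[
    [0, 0, 0],
    [0, 0, 0],
    [0, 0, 0],
    [0, 0, 0],
  ],
)

```text
clock: 8.15
eef_pos: [481.9, 318.1, 142.8]
tcp_rot: [3.138, 0.001, 2.498]
contact_force: [0.2, -1.0, -1.1]
opening: 0.875
grasp_force: 0.0
```

Run:
```python
from h import *
s=r.sense();print(s['eef_pos'],s['clock'],s['contact_force'],s['opening'],s['grasp_force'])
cv2.imwrite('pics/w3.png',np.hstack([r.grab_frame('wrist'),r.grab_frame('scene')[:,320:560]]))
```

```text
[481.85026619 318.13943931 142.77240197] 8.15 [ 0.24024732 -0.96145575 -1.14635109] 0.8752039530717756 0.0
```

View pics/w3.png

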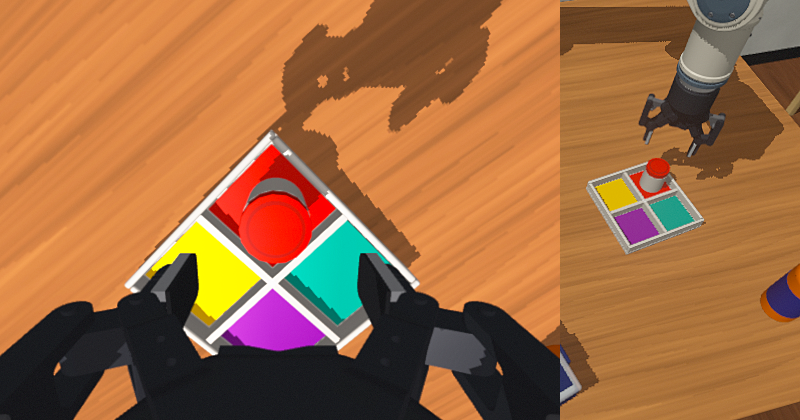

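Red stands upright in the red compartment. Next is teal.

Call:
carry_out(
  delta_pos=[
    [-0.012, -0.017, 0],
    [-0.036, -0.052, 0],
    [-0.069, -0.099, 0],
    [-0.104, -0.149, 0],
    [-0.138, -0.198, 0],
    [-0.173, -0.248, 0],
    [-0.2075, -0.2975, 0],
    [-0.2406, -0.345, 0],
  ],
  rot=[
    [0, 0, 0],
    [0, 0, 0],
    [0, 0, 0],
    [0, 0, 0],
    [0, 0, 0],
    [0, 0, 0],
    [0, 0, 0],
    [0, 0, 0],
  ],
  claw=0.0854,
)

```text
clock: 9.25
eef_pos: [464.2, -105.5, 138.9]
tcp_rot: [-3.141, -0.002, 2.498]
contact_force: [1.0, -0.7, -1.0]
opening: 1.001
grasp_force: 0.0
```

Call:
carry_out(
  delta_pos=[
    [-0.03, -0.043, 0.005],
    [-0.051, -0.073, 0.015],
    [-0.06, -0.086, 0.025],
    [-0.06, -0.086, 0.045],
    [-0.06, -0.086, 0.07],
    [-0.06, -0.086, 0.087],
    [-0.06, -0.086, 0.092],
    [-0.06, -0.086, 0.092],
  ],
  rot=[
    [0, 0, 0],
    [0, 0, 0],
    [0, 0, 0],
    [0, 0, 0],
    [0, 0, 0],
    [0, 0, 0],
    [0, 0, 0],
    [0, 0, 0],
  ],
)

```text
clock: 10.25
eef_pos: [462.4, -207.6, 47.8]
tcp_rot: [-3.141, -0.001, 2.498]
contact_force: [-0.2, -0.5, 0.1]
opening: 1.0
grasp_force: 0.0
```

Call:
carry_out(
  delta_pos=[
    [0, 0, 0],
    [0, 0, 0],
    [0, 0, 0],
    [0, 0, 0],
    [0, 0, 0],
    [0, 0, 0],
  ],
  rot=[
    [0, 0, 0],
    [0, 0, 0],
    [0, 0, 0],
    [0, 0, 0],
    [0, 0, 0],
    [0, 0, 0],
  ],
  claw=0.03,
)

```text
clock: 11.0
eef_pos: [462.9, -208.0, 48.8]
tcp_rot: [3.141, 0.001, 2.498]
contact_force: [-1.5, 0.6, 5.5]
opening: 0.555
grasp_force: 30.2
```

Call:
carry_out(
  delta_pos=[
    [0, 0, -0.01],
    [0, 0, -0.04],
    [0, 0, -0.075],
    [0, 0, -0.09],
  ],
  rot=[
    [0, 0, 0],
    [0, 0, 0],
    [0, 0, 0],
    [0, 0, 0],
  ],
)

```text
clock: 11.5
eef_pos: [463.4, -208.2, 140.2]
tcp_rot: [3.141, 0.003, 2.498]
contact_force: [0.5, 0.4, -2.1]
opening: 0.553
grasp_force: 31.4
```

Call:
carry_out(
  delta_pos=[
    [0.0096, 0.0197, 0],
    [0.0288, 0.059, 0],
    [0.0528, 0.108, 0],
    [0.079, 0.162, 0],
    [0.1055, 0.216, 0],
    [0.132, 0.27, 0],
    [0.158, 0.3245, 0],
    [0.1846, 0.3785, 0],
  ],
  rot=[
    [0, 0, 0],
    [0, 0, 0],
    [0, 0, 0],
    [0, 0, 0],
    [0, 0, 0],
    [0, 0, 0],
    [0, 0, 0],
    [0, 0, 0],
  ],
)

```text
clock: 12.5
eef_pos: [541.8, 207.7, 137.7]
tcp_rot: [-3.141, -0.0, 2.498]
contact_force: [1.6, -0.2, -1.2]
opening: 0.556
grasp_force: 31.4
```

Call:
carry_out(
  delta_pos=[
    [0.024, 0.049, 0],
    [0.043, 0.0885, 0],
    [0.053, 0.108, 0],
    [0.0552, 0.113, 0],
    [0.0552, 0.113, 0.015],
    [0.0552, 0.113, 0.04],
    [0.0552, 0.113, 0.06],
    [0.0552, 0.113, 0.07],
  ],
  rot=[
    [0, 0, 0],
    [0, 0, 0],
    [0, 0, 0],
    [0, 0, 0],
    [0, 0, 0],
    [0, 0, 0],
    [0, 0, 0],
    [0, 0, 0],
  ],
)

```text
clock: 13.5
eef_pos: [564.8, 327.8, 66.1]
tcp_rot: [-3.139, -0.001, 2.497]
contact_force: [0.6, 0.2, -1.4]
opening: 0.551
grasp_force: 31.5
```

Call:
carry_out(
  delta_pos=[
    [0, 0, 0.006],
    [0, 0, 0.009],
    [0, 0, 0.0095],
    [0, 0, 0.01],
    [0, 0, 0.0105],
    [0, 0, 0.011],
    [0, 0, 0.011],
  ],
  rot=[
    [0, 0, 0],
    [0, 0, 0],
    [0, 0, 0],
    [0, 0, 0],
    [0, 0, 0],
    [0, 0, 0],
    [0, 0, 0],
  ],
)

```text
clock: 14.38
eef_pos: [565.7, 329.4, 57.8]
tcp_rot: [3.141, 0.0, 2.498]
contact_force: [-1.6, -0.3, 5.1]
opening: 0.558
grasp_force: 32.2
```

Call:
carry_out(
  delta_pos=[
    [0, 0, 0],
    [0, 0, 0],
    [0, 0, 0],
    [0, 0, 0],
  ],
  rot=[
    [0, 0, 0],
    [0, 0, 0],
    [0, 0, 0],
    [0, 0, 0],
  ],
  claw=0.075,
)

```text
clock: 14.88
eef_pos: [565.5, 329.2, 56.9]
tcp_rot: [-3.141, -0.0, 2.498]
contact_force: [-0.3, 0.5, -1.0]
opening: 0.878
grasp_force: 0.0
```

Call:
carry_out(
  delta_pos=[
    [0, 0, -0.01],
    [0, 0, -0.04],
    [0, 0, -0.075],
    [0, 0, -0.083],
  ],
  rot=[
    [0, 0, 0],
    [0, 0, 0],
    [0, 0, 0],
    [0, 0, 0],
  ],
)

```text
clock: 15.38
eef_pos: [566.9, 330.0, 143.1]
tcp_rot: [3.137, 0.002, 2.498]
contact_force: [-0.6, -0.3, 0.7]
opening: 0.878
grasp_force: 0.0
```

Call:
carry_out(
  delta_pos=[
    [-0.0138, -0.0166, 0],
    [-0.0414, -0.0497, 0],
    [-0.076, -0.091, 0],
    [-0.114, -0.1366, 0],
    [-0.152, -0.182, 0],
    [-0.19, -0.2277, 0],
    [-0.228, -0.273, 0],
    [-0.266, -0.3188, 0],
  ],
  rot=[
    [0, 0, 0],
    [0, 0, 0],
    [0, 0, 0],
    [0, 0, 0],
    [0, 0, 0],
    [0, 0, 0],
    [0, 0, 0],
    [0, 0, 0],
  ],
  claw=0.0854,
)

```text
clock: 16.38
eef_pos: [585.5, -88.2, 138.7]
tcp_rot: [-3.14, -0.002, 2.498]
contact_force: [0.0, -0.1, 1.1]
opening: 0.998
grasp_force: 0.0
```

Call:
carry_out(
  delta_pos=[
    [-0.0345, -0.0414, 0],
    [-0.062, -0.0743, 0],
    [-0.076, -0.091, 0.01],
    [-0.0794, -0.0952, 0.03],
    [-0.0794, -0.0952, 0.055],
    [-0.0794, -0.0952, 0.08],
    [-0.0794, -0.0952, 0.092],
    [-0.0794, -0.0952, 0.092],
  ],
  rot=[
    [0, 0, 0],
    [0, 0, 0],
    [0, 0, 0],
    [0, 0, 0],
    [0, 0, 0],
    [0, 0, 0],
    [0, 0, 0],
    [0, 0, 0],
  ],
)

```text
clock: 17.38
eef_pos: [592.5, -208.0, 46.4]
tcp_rot: [-3.141, -0.003, 2.499]
contact_force: [-0.4, -0.2, 0.3]
opening: 0.999
grasp_force: 0.0
```

Call:
carry_out(
  delta_pos=[
    [0, 0, 0],
    [0, 0, 0],
    [0, 0, 0],
    [0, 0, 0],
    [0, 0, 0],
    [0, 0, 0],
  ],
  rot=[
    [0, 0, 0],
    [0, 0, 0],
    [0, 0, 0],
    [0, 0, 0],
    [0, 0, 0],
    [0, 0, 0],
  ],
  claw=0.03,
)

```text
clock: 18.12
eef_pos: [594.1, -209.4, 49.1]
tcp_rot: [3.141, 0.001, 2.498]
contact_force: [-0.6, 0.6, 6.9]
opening: 0.555
grasp_force: 31.0
```

Run:
```python
from h import *
cv2.imwrite('pics/s4.png',r.grab_frame('scene'))
```

```text
(no output)
```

View pics/s4.png

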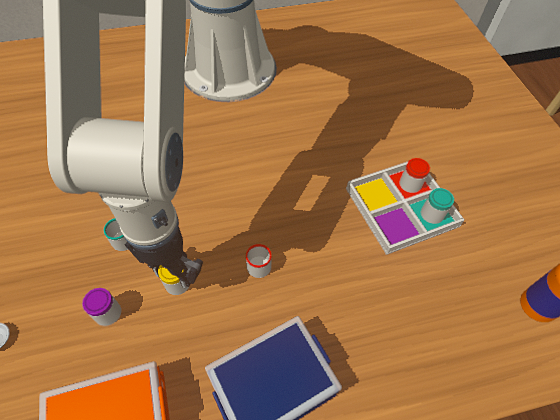

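Red and teal stand upright in their own compartments at (416,175) and (438,205), and yellow is gripped. Carrying it over.

Call:
carry_out(
  delta_pos=[
    [0, 0, -0.01],
    [0, 0, -0.04],
    [0, 0, -0.075],
    [0, 0, -0.09],
  ],
  rot=[
    [0, 0, 0],
    [0, 0, 0],
    [0, 0, 0],
    [0, 0, 0],
  ],
)

```text
clock: 18.68
eef_pos: [594.4, -209.6, 140.3]
tcp_rot: [3.141, 0.003, 2.498]
contact_force: [0.5, 0.5, -1.2]
opening: 0.551
grasp_force: 31.2
```

Call:
carry_out(
  delta_pos=[
    [0.0173, 0.0146, 0],
    [0.0518, 0.0439, 0],
    [0.0967, 0.082, 0],
    [0.1416, 0.12, 0],
    [0.1865, 0.158, 0],
    [0.2314, 0.196, 0],
    [0.2763, 0.234, 0],
    [0.311, 0.2633, 0],
  ],
  rot=[
    [0, 0, 0],
    [0, 0, 0],
    [0, 0, 0],
    [0, 0, 0],
    [0, 0, 0],
    [0, 0, 0],
    [0, 0, 0],
    [0, 0, 0],
  ],
)

```text
clock: 19.68
eef_pos: [500.0, 190.5, 136.7]
tcp_rot: [-3.14, -0.002, 2.499]
contact_force: [0.3, 0.3, -1.7]
opening: 0.554
grasp_force: 31.3
```

Call:
carry_out(
  delta_pos=[
    [0.024, 0.0204, 0],
    [0.033, 0.028, 0],
    [0.0345, 0.0293, 0],
    [0.0345, 0.0293, 0],
    [0.0345, 0.0293, 0.015],
    [0.0345, 0.0293, 0.04],
    [0.0345, 0.0293, 0.06],
    [0.0345, 0.0293, 0.07],
  ],
  rot=[
    [0, 0, 0],
    [0, 0, 0],
    [0, 0, 0],
    [0, 0, 0],
    [0, 0, 0],
    [0, 0, 0],
    [0, 0, 0],
    [0, 0, 0],
  ],
)

```text
clock: 20.68
eef_pos: [492.0, 231.0, 66.2]
tcp_rot: [-3.14, -0.001, 2.497]
contact_force: [-0.1, -0.3, -0.8]
opening: 0.558
grasp_force: 31.3
```

Call:
carry_out(
  delta_pos=[
    [0, 0, 0.006],
    [0, 0, 0.009],
    [0, 0, 0.0095],
    [0, 0, 0.01],
    [0, 0, 0.0105],
    [0, 0, 0.011],
    [0, 0, 0.011],
  ],
  rot=[
    [0, 0, 0],
    [0, 0, 0],
    [0, 0, 0],
    [0, 0, 0],
    [0, 0, 0],
    [0, 0, 0],
    [0, 0, 0],
  ],
)

```text
clock: 21.55
eef_pos: [492.9, 232.3, 58.0]
tcp_rot: [3.141, 0.0, 2.498]
contact_force: [-3.2, -1.2, 9.8]
opening: 0.552
grasp_force: 32.4
```

Call:
carry_out(
  delta_pos=[
    [0, 0, 0],
    [0, 0, 0],
    [0, 0, 0],
    [0, 0, 0],
  ],
  rot=[
    [0, 0, 0],
    [0, 0, 0],
    [0, 0, 0],
    [0, 0, 0],
  ],
  claw=0.075,
)

```text
clock: 22.05
eef_pos: [492.6, 232.1, 56.9]
tcp_rot: [-3.141, -0.0, 2.498]
contact_force: [-0.9, -0.6, -0.4]
opening: 0.878
grasp_force: 0.0
```

Call:
carry_out(
  delta_pos=[
    [0, 0, -0.01],
    [0, 0, -0.04],
    [0, 0, -0.075],
    [0, 0, -0.083],
  ],
  rot=[
    [0, 0, 0],
    [0, 0, 0],
    [0, 0, 0],
    [0, 0, 0],
  ],
)

```text
clock: 22.55
eef_pos: [493.9, 232.8, 142.7]
tcp_rot: [3.138, 0.002, 2.498]
contact_force: [0.2, 0.7, 1.3]
opening: 0.879
grasp_force: 0.0
```

Call:
carry_out(
  delta_pos=[
    [-0.0178, -0.015, 0],
    [-0.0535, -0.045, 0],
    [-0.098, -0.0826, 0],
    [-0.1427, -0.12, 0],
    [-0.1873, -0.1577, 0],
    [-0.232, -0.195, 0],
    [-0.2765, -0.2327, 0],
    [-0.321, -0.2703, 0],
  ],
  rot=[
    [0, 0, 0],
    [0, 0, 0],
    [0, 0, 0],
    [0, 0, 0],
    [0, 0, 0],
    [0, 0, 0],
    [0, 0, 0],
    [0, 0, 0],
  ],
  claw=0.0854,
)

```text
clock: 23.55
eef_pos: [587.1, -178.5, 139.5]
tcp_rot: [-3.141, -0.001, 2.498]
contact_force: [1.2, 0.1, 0.1]
opening: 1.001
grasp_force: 0.0
```

Call:
carry_out(
  delta_pos=[
    [-0.0446, -0.0375, 0],
    [-0.0803, -0.0676, 0],
    [-0.1115, -0.0938, 0],
    [-0.1249, -0.1051, 0.01],
    [-0.1249, -0.1051, 0.025],
    [-0.1249, -0.1051, 0.055],
    [-0.1249, -0.1051, 0.08],
    [-0.1249, -0.1051, 0.092],
  ],
  rot=[
    [0, 0, 0],
    [0, 0, 0],
    [0, 0, 0],
    [0, 0, 0],
    [0, 0, 0],
    [0, 0, 0],
    [0, 0, 0],
    [0, 0, 0],
  ],
)

```text
clock: 24.55
eef_pos: [622.7, -333.2, 45.3]
tcp_rot: [-3.141, -0.004, 2.499]
contact_force: [-0.8, -0.1, 0.8]
opening: 1.002
grasp_force: 0.0
```

Call:
carry_out(
  delta_pos=[
    [0, 0, 0],
    [0, 0, 0],
    [0, 0, 0],
    [0, 0, 0],
    [0, 0, 0],
    [0, 0, 0],
  ],
  rot=[
    [0, 0, 0],
    [0, 0, 0],
    [0, 0, 0],
    [0, 0, 0],
    [0, 0, 0],
    [0, 0, 0],
  ],
  claw=0.03,
)

```text
clock: 25.3
eef_pos: [624.9, -335.9, 49.2]
tcp_rot: [3.141, 0.002, 2.498]
contact_force: [0.3, 0.9, 6.3]
opening: 0.554
grasp_force: 31.5
```

Call:
carry_out(
  delta_pos=[
    [0, 0, -0.01],
    [0, 0, -0.04],
    [0, 0, -0.075],
    [0, 0, -0.09],
  ],
  rot=[
    [0, 0, 0],
    [0, 0, 0],
    [0, 0, 0],
    [0, 0, 0],
  ],
)

```text
clock: 25.8
eef_pos: [625.0, -336.2, 140.5]
tcp_rot: [3.141, 0.003, 2.498]
contact_force: [-0.3, -0.8, -0.6]
opening: 0.551
grasp_force: 31.1
```

Call:
carry_out(
  delta_pos=[
    [0.0154, 0.0175, 0],
    [0.0463, 0.0524, 0],
    [0.0849, 0.0961, 0],
    [0.1235, 0.1398, 0],
    [0.162, 0.1835, 0],
    [0.2006, 0.2272, 0],
    [0.2392, 0.2709, 0],
    [0.2778, 0.3146, 0],
  ],
  rot=[
    [0, 0, 0],
    [0, 0, 0],
    [0, 0, 0],
    [0, 0, 0],
    [0, 0, 0],
    [0, 0, 0],
    [0, 0, 0],
    [0, 0, 0],
  ],
)

```text
clock: 26.8
eef_pos: [588.6, 85.2, 136.7]
tcp_rot: [-3.14, -0.002, 2.498]
contact_force: [1.8, 0.3, -0.6]
opening: 0.548
grasp_force: 31.1
```

Call:
carry_out(
  delta_pos=[
    [0.0386, 0.0437, 0],
    [0.0694, 0.0786, 0],
    [0.0961, 0.1088, 0],
    [0.108, 0.1223, 0],
    [0.108, 0.1223, 0],
    [0.108, 0.1223, 0.015],
    [0.108, 0.1223, 0.04],
    [0.108, 0.1223, 0.06],
  ],
  rot=[
    [0, 0, 0],
    [0, 0, 0],
    [0, 0, 0],
    [0, 0, 0],
    [0, 0, 0],
    [0, 0, 0],
    [0, 0, 0],
    [0, 0, 0],
  ],
)

```text
clock: 27.8
eef_pos: [577.1, 243.7, 76.1]
tcp_rot: [-3.14, -0.001, 2.497]
contact_force: [-0.1, -0.6, -0.1]
opening: 0.55
grasp_force: 31.2
```

Call:
carry_out(
  delta_pos=[
    [0, 0, 0.01],
    [0, 0, 0.016],
    [0, 0, 0.019],
    [0, 0, 0.0195],
    [0, 0, 0.02],
    [0, 0, 0.0205],
    [0, 0, 0.021],
    [0, 0, 0.021],
  ],
  rot=[
    [0, 0, 0],
    [0, 0, 0],
    [0, 0, 0],
    [0, 0, 0],
    [0, 0, 0],
    [0, 0, 0],
    [0, 0, 0],
    [0, 0, 0],
  ],
)

```text
clock: 28.8
eef_pos: [577.9, 245.5, 58.1]
tcp_rot: [3.141, 0.0, 2.498]
contact_force: [-2.7, -0.7, 8.0]
opening: 0.555
grasp_force: 32.1
```

Call:
carry_out(
  delta_pos=[
    [0, 0, 0],
    [0, 0, 0],
    [0, 0, 0],
    [0, 0, 0],
  ],
  rot=[
    [0, 0, 0],
    [0, 0, 0],
    [0, 0, 0],
    [0, 0, 0],
  ],
  claw=0.075,
)

```text
clock: 29.3
eef_pos: [577.6, 245.3, 56.9]
tcp_rot: [-3.141, -0.0, 2.498]
contact_force: [-0.5, 0.8, -0.2]
opening: 0.882
grasp_force: 0.0
```

Call:
carry_out(
  delta_pos=[
    [0, 0, -0.01],
    [0, 0, -0.04],
    [0, 0, -0.08],
    [0, 0, -0.12],
    [0, 0, -0.14],
    [0, 0, -0.14],
    [0, 0, -0.14],
    [0, 0, -0.14],
  ],
  rot=[
    [0, 0, 0],
    [0, 0, 0],
    [0, 0, 0],
    [0, 0, 0],
    [0, 0, 0],
    [0, 0, 0],
    [0, 0, 0],
    [0, 0, 0],
  ],
)

```text
clock: 30.3
eef_pos: [576.9, 245.0, 195.6]
tcp_rot: [-3.14, -0.001, 2.498]
contact_force: [0.2, 0.2, -0.1]
opening: 0.881
grasp_force: 0.0
```

Run:
```python
from h import *
print(r.sense()['clock'])
cv2.imwrite('pics/s5.png',r.grab_frame('scene'))
```

```text
30.3
```

View pics/s5.png

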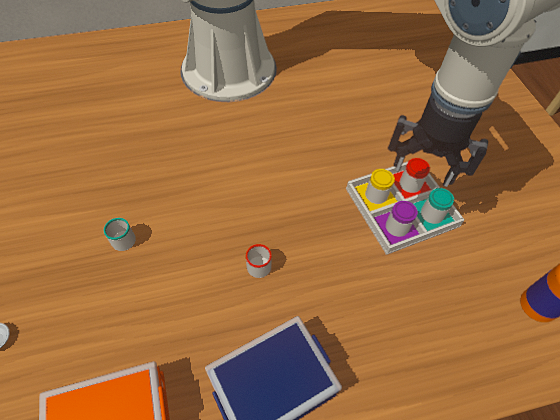

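All four sealed pots stand upright on matching mats: yellow (381,188), red (416,175), purple (402,219) and teal (438,205). The empties at (119,234) and (258,261) still stand where they were, and the gripper is clear.

```bash
python3 -c "
from rig import r
print(r.sign_off())"
```

```text
the job is handed in; nothing more can be done
None
```

All four sealed pots stand upright on the mats matching their lids, the two empty pots are still standing where they were, and the job was handed in at about 30 s.

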